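# Fold away the bench magnifier

### The arm

A 6-joint arm with a two-finger parallel gripper is mounted at the origin on a cart in front of the work surface, level with it; the furniture and walls round the work are solid. World frame = base frame: x ahead of the robot, y to its left, z up, the work surface at z = 0. Lengths are in m, angles in rad, forces in N, time in s.
With the tool pointing down it reaches from about 0.3 to 0.775 m from the base axis. Payload 14.6 kg.
Tool frame: the origin (TCP) lies midway between the tips of the shut fingers; the grasp point (between the pads) lies 19 mm behind it (ctrl.pinch_z is the distance from the TCP to the grasp point, in m); z points along the fingers, y is the line along which they close (so a half turn about z gives the same grasp; the last joint's range is limited). The gripper opens to 94 mm and grips with 3 to 60 N. Pads are 16 mm wide; open, the fingers measure 119 mm over their backs; the gripper's body (75 mm by 177 mm) begins 78 mm behind the grasp point.
Start: joints at [1.131, 0.3, 1.521, -0, 1.321, -0.067], TCP at [0.2, 0.512, 0.205] pointing down, gripper open.
Joint ranges: [-3.03, 3.03], [-0.79, 2.21], [0.23, 2.52], [-1.04, 4.18], [0, 3.07], [-2.55, 2.55]. Speed limits (rad/s): [2.22, 2.22, 2.57, 3.14, 3.14, 3.14].

### API

Orientations are given as [roll, pitch, yaw] about the fixed x, y, z axes, in that order (R = Rz(yaw) Ry(pitch) Rx(roll)).
In Python, from station import ctrl gives the robot as it stands.
- The arm moves only by the tool jog_arm, never from a script. Its argument "motion" is a list of rows, each a list of 7 numbers: the shift along the tool's x, y, z in m, then the turn, a rotation vector about the tool's x, y, z in rad, then the opening, from -1 (shut) to 1 (fully open). In form: [[tx, ty, tz, rx, ry, rz, gripper], ...]. A call has 1 to 5 rows; each row shifts and turns the commanded pose from where the row before left it, along the tool's axes as they then stand; what a row does not reach is not made up. A row lasts 1/10 s, in which the tool goes at most 50 mm and 8.59 degrees, less where a joint would pass 70% of its speed; a pose out of reach is approached as far as the arm can. A call is refused whole if a number of a shift passes 0.05 or a number of a turn 0.15, either way. A call with a gripper value outside its range is refused whole. The fingers move at their own pace and stop on an object; "squeeze" is the grip in N (left out, the last holds). Time passes only in rows, so rows that do not move let the fingers close. It gives the time, the measured TCP pose, the force, the opening and the grip force at its end, in the units of the state.
- ctrl.get_obs(): the state, without advancing time (a new reading comes with each control period).
- ctrl.camera(name): name is "scene" or "side" or "wrist"; returns the picture (384x512x3 uint8, red, green, blue); there is no depth.
- ctrl.camera_model(name): a dict with "intrinsics" (3x3 intrinsics, pixels), "rvec" (rotation vector, rad) and "tvec" (3), from world to camera coordinates, as OpenCV has them. Camera axes: x right, y down, z forward; pixel columns grow to the right and rows downward; lengths in m; the calibration is good to about 2 mm. A picture is of the moment at which its call begins: read the wrist's pose just before it. camera_model takes no time and is no camera call; for the wrist camera it gives the pose at the moment of the call.
- ctrl.hand_in(): hands the job in; it is judged then, once.
The state is a dict: "time_s": time; "qpos": joint angles; "joint_vel": joint speeds; "tau": joint torques, N m; "ee_pos": TCP position; "eef_rot": TCP orientation; "force": force on the tool from outside, world axes, zero at the start; "moment": the same for the moment, N m; "grip_width": finger opening in m; "grip_force": force on a finger pad.
Only numpy, scipy, OpenCV 4.12 (cv2) and the standard library are available. Lean on these libraries where they do the work, as an engineer would, in place of code of your own. Each camera call takes 0.05 s, during which the arm holds its last target. There are 200 camera calls.

### The job

Fold the bench magnifier away without disturbing the mug: first swing the outer link (the one with the lens) at the elbow until it lies fully back over the inner link, with the inner link still swung out, so that the lens will clear the mug. Then swing the folded pair by the elbow until the inner link lies fully home over the bar of the foot, with the outer link still folded on it.

Things in the scene. Friction and masses are not known exactly. Their poses are not given: they have to be found in the camera images.
- magnifier: Bench magnifier with a two-link folding arm, screwed to the desk. Its foot is a dark steel bar 56 mm wide and 12 mm high with a column 26 mm thick at one end. Origin: on the desk, on the axis of the column, which is the pivot of the inner link; x runs along the foot's bar, which reaches 188 mm from the origin; y is level, on the side to which the arm swings out; z is up. A steel stop post 68 mm high stands beside the bar at x = 120, y = -15 mm.
- inner_link (a joint): Angle of the inner link (aluminium bar 20 mm wide, 160 mm from column axis to elbow axis, 55 to 65 mm above the desk) about the vertical axis of the column: 0 = home, lying over the foot's bar against the stop; growing values swing it counter-clockwise seen from above, at most 2.6 rad. Stiff: it stays where it is left, and takes about 2 N at the elbow to move.
- outer_link (a joint): Angle of the outer link (carries a round lens in a black rim, 74 mm across, 85 mm from the elbow; 69 to 77 mm above the desk, so it passes over the inner link and the foot) about the vertical axis of the elbow: 0 = folded back over the inner link, its free end near the column; growing values open it clockwise seen from above, at most 2.6 rad (3.14 would be straight). Stays where it is left, takes about 0.5 N at its grip to move.
- elbow_grip (a point): Middle of the upright black grip on the elbow (the thicker one: 22 mm in diameter, from 80 to 125 mm above the desk; this point lies at 106 mm), on the elbow axis, 160 mm from the column axis. Its sleeve turns freely, so it can be held with a fixed gripper while the link swings. Moving it swings the inner link.
- lens_grip (a point): Middle of the upright black grip at the free end of the outer link, beyond the lens (the thinner one: 16 mm in diameter, from 80 to 125 mm above the desk; this point lies at 106 mm), 140 mm from the elbow axis. Its sleeve turns freely. Moving it swings the outer link about the elbow.
- mug: White mug with a band and one handle, 83 mm in diameter, 96 mm high, standing loose on the desk beside the magnifier within reach of the unfolded lens; the handle (35 mm long) points away from the magnifier. Origin: at desk height, 17 mm from the axis of the cup towards the handle; the handle points along -y. Must stay where it is.

How it is judged:
On the way:
1. the outer link is folded back over the inner link while the inner link is still swung out (value of joint outer_link below 0.18 rad and value of joint inner_link above 1 rad), for 0.2 s.
At the end, for the whole second after the job is handed in: The inner link is home over the foot's bar and the outer link is folded over the inner link, each within 0.18 rad (10 degrees); the mug stands upright and at rest, within 20 mm of where it stood (value of joint each of inner_link, outer_link below 0.18 rad and linear speed of mug below 0.02 m/s and distance of mug from where it was at the start of the episode below 0.02 m and angle between mug's own z axis and vertical below 0.1 rad); the robot touches nothing.
It fails at once if the mug is pushed more than 20 mm or tipped (distance of mug from where it was at the start of the episode above 0.02 m or angle between mug's own z axis and vertical above 0.35 rad).
It also fails if it takes over 64 s, if anything falls off the work surface, if the arm or the gripper's body presses on something with over 40 N, if the wrist force passes 120 N, or if a joint passes its speed limit or range.

## Working session

There is one attempt and no reset: what is moved stays moved. The work goes in short steps, Python scripts to look and compute and a tool call to move; the robot and the scene stay as the last step left them, time stands still between calls to the robot, and variables do not carry over. Pictures are saved under pics/ and viewed, at most 10 in all, crops included, and the job is handed in when it is done.

Besides the shell and the picture viewer there is one more tool, called by a JSON object that holds its "op" and its "data". jog_arm: Moves the arm, as the interface text tells. Its arguments: {"type":"object","properties":{"motion":{"type":"array"},"squeeze":{"type":"number"}},"required":["motion"]}

```bash
mkdir -p pics; ls; cat > h.py <<'E'
import numpy as np, cv2
from station import ctrl
def ray(name,uv,z,m=None):
    m=m or ctrl.camera_model(name)
    R=cv2.Rodrigues(np.array(m['rvec'],float))[0]; t=np.array(m['tvec'],float).ravel(); K=np.array(m['intrinsics'])
    c=-R.T@t; d=R.T@np.linalg.inv(K)@np.array([uv[0],uv[1],1.0])
    return c+d*(z-c[2])/d[2]
def proj(name,p):
    m=ctrl.camera_model(name)
    return cv2.projectPoints(np.array(p,float).reshape(-1,3),np.array(m['rvec'],float),np.array(m['tvec'],float),np.array(m['intrinsics'],float),None)[0].reshape(-1,2)
def snap(name,f):
    im=ctrl.camera(name); cv2.imwrite('pics/'+f,im[:,:,::-1]); return im
E
python3 - <<'E'
from h import *
a=snap('scene','s0.png');b=snap('side','d0.png')
o=ctrl.get_obs();print({k:np.round(v,3) for k,v in o.items()},ctrl.pinch_z)
for n in('scene','side'):
  m=ctrl.camera_model(n);R=cv2.Rodrigues(np.array(m['rvec'],float))[0];print(n,-R.T@np.array(m['tvec']).ravel())
E
```

```text
pics
{'time_s': np.float64(0.1), 'qpos': array([ 1.131,  0.3  ,  1.521, -0.   ,  1.321, -0.067]), 'joint_vel': array([ 0.001, -0.002,  0.   ,  0.002, -0.001, -0.   ]), 'tau': array([-1.0000e-03, -5.3264e+01, -3.5329e+01,  7.1000e-02,  2.3000e-02,
        0.0000e+00]), 'ee_pos': array([0.2  , 0.512, 0.205]), 'eef_rot': array([-3.141, -0.   ,  2.769]), 'force': array([ 0.484, -0.774, -0.379]), 'moment': array([ 0.02 , -0.004, -0.018]), 'grip_force': np.float64(0.0), 'grip_width': np.float64(0.094)} 0.0188
scene [ 0.26410677 -0.4670272   0.72411124]
side [0.27422872 0.76261104 0.43613168]
```

View pics/s0.png

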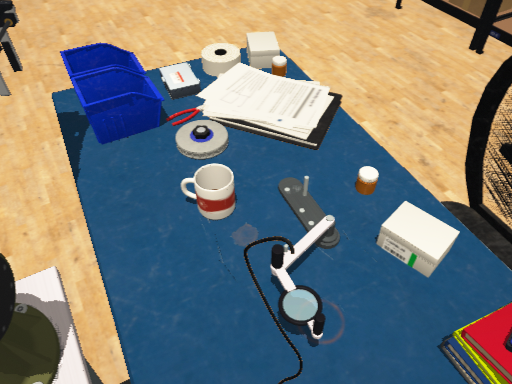

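View pics/d0.png

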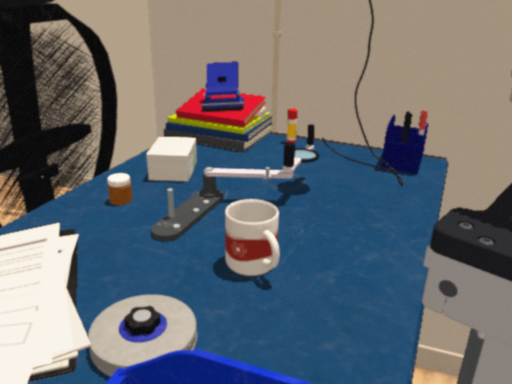

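The scene view shows the column at about (330,220), the bar's far end at (288,185), the elbow grip at (278,257), the lens at (301,306), the lens grip at (319,326) and the mug at (215,192). The side view agrees: mug at (252,237), elbow grip at (289,153), lens grip at (311,138).

```bash
python3 - <<'E'
from h import *
a=cv2.imread('pics/s0.png');b=cv2.imread('pics/d0.png')
def blobs(im,x0,y0,x1,y1,n):
    g=(im.max(2)<50).astype(np.uint8)[y0:y1,x0:x1]
    k,l,s,c=cv2.connectedComponentsWithStats(g)
    for i in range(1,k):
        if s[i,4]>25: print(n,s[i]+[x0,y0,0,0,0],c[i]+[x0,y0])
blobs(a,265,240,292,275,'elb');blobs(a,275,280,335,345,'lens')
blobs(b,280,138,300,170,'elb-side');blobs(b,303,120,318,150,'lens-side')
for n,uv,z in [('elbow',(278,257),.106),('lensgrip',(319,325),.106),('lensring',(301,306),.073),('column',(330,221),.065),('footend',(288,183),.012),('stop',(306,179),.068),('mugtop',(215,177),.096)]:
    print(n,ray('scene',uv,z).round(3))
for n,uv,z in [('elbow',(289,153),.106),('lensgrip',(311,137),.106),('column',(210,172),.065),('mugtop',(252,212),.096),('stop',(170,190),.068)]:
    print('side',n,ray('side',uv,z).round(3))
c=cv2.resize(a[165:350,180:360],None,fx=4,fy=4)[:600*2]
cv2.imwrite('pics/c0.png',cv2.resize(a[165:350,170:370],None,fx=3.2,fy=3.2,interpolation=cv2.INTER_CUBIC))
E
```

```text
elb [281 240  11  13  41] [288.         243.65853659]
elb [272 245  12  23 239] [277.05439331 255.89121339]
lens [279 286  46  49 567] [305.07583774 312.50793651]
lens [275 318  18  27  70] [282.54285714 331.61428571]
elb-side [284 143  11  23 209] [288.55502392 154.00478469]
lens-side [307 125   7  20  99] [310.35353535 135.11111111]
elbow [ 0.504 -0.107  0.106]
lensgrip [ 0.494 -0.245  0.106]
lensring [ 0.499 -0.19   0.073]
column [ 0.654 -0.06   0.065]
footend [0.668 0.114 0.012]
stop [0.676 0.06  0.068]
mugtop [0.497 0.135 0.096]
side elbow [ 0.504 -0.097  0.106]
side lensgrip [ 0.487 -0.211  0.106]
side column [ 0.649 -0.039  0.065]
side mugtop [0.492 0.148 0.096]
side stop [0.678 0.072 0.068]
```

View pics/c0.png

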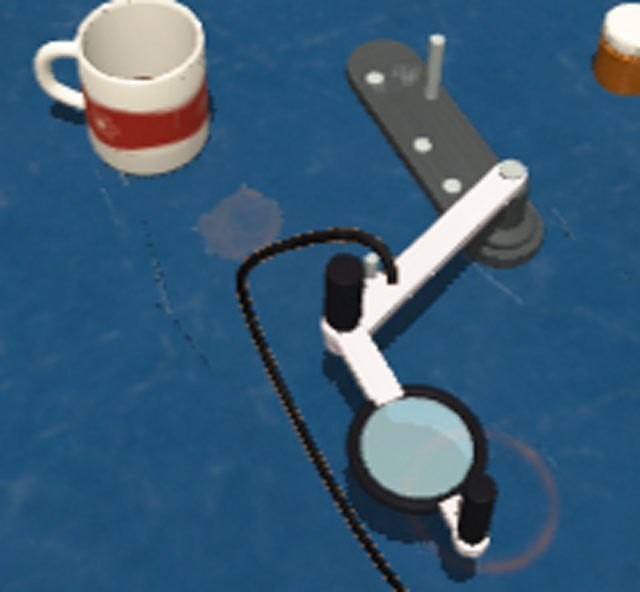

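{"op": "jog_arm", "data": {"motion": [[-0.0275,-0.03,-0.01,0,0,0,0.2],[-0.0275,-0.03,0,0,0,0,0.2],[-0.0275,-0.03,0,0,0,0,0.2],[-0.0275,-0.03,0,0,0,0,0.2],[-0.0275,-0.03,0,0,0,0,0.2]]}}

```text
time_s: 0.6
ee_pos: [0.2739, 0.3208, 0.2152]
eef_rot: [-3.141, -0.0, 2.769]
force: [0.6, -0.6, -0.3]
grip_width: 0.0582
grip_force: 0.0
```

{"op": "jog_arm", "data": {"motion": [[-0.0275,-0.03,0,0,0,0,0.2],[-0.0275,-0.03,0,0,0,0,0.2],[-0.0275,-0.03,0,0,0,0,0.2],[-0.0275,-0.03,0,0,0,0,0.2],[-0.0275,-0.03,0,0,0,0,0.2]]}}

```text
time_s: 1.1
ee_pos: [0.3473, 0.131, 0.2154]
eef_rot: [3.142, 0.0, 2.769]
force: [1.4, 0.5, 0.6]
grip_width: 0.0562
grip_force: 0.0
```

{"op": "jog_arm", "data": {"motion": [[-0.0275,-0.03,0,0,0,0,0.2],[-0.0275,-0.03,0,0,0,0,0.2],[-0.0275,-0.03,0,0,0,0,0.2],[-0.0275,-0.03,0,0,0,0,0.2],[-0.0275,-0.03,0,0,0,0,0.2]]}}

```text
time_s: 1.6
ee_pos: [0.4208, -0.0589, 0.2154]
eef_rot: [3.142, 0.0, 2.769]
force: [0.3, 1.7, 0.6]
grip_width: 0.0565
grip_force: 0.0
```

{"op": "jog_arm", "data": {"motion": [[-0.0275,-0.03,0,0,0,0,0.2],[-0.0275,-0.03,0,0,0,0,0.2],[-0.0275,-0.03,0,0,0,0,0.2],[0,0,0,0,0,0,0.2],[0,0,0,0,0,0,0.2]]}}

```text
time_s: 2.1
ee_pos: [0.4643, -0.1712, 0.2148]
eef_rot: [3.141, -0.001, 2.768]
force: [0.1, 1.0, 1.2]
grip_width: 0.0562
grip_force: 0.0
```

```bash
python3 - <<'E'
from h import *
a=snap('wrist','w0.png')
print(ctrl.get_obs()['qpos'].round(2))
print(proj('wrist',[[.494,-.245,.125],[.503,-.105,.125],[.655,-.055,.065]]).round())
E
```

```text
[-0.43  0.17  1.66  0.    1.31 -1.62]
[[201. 247.]
 [340. 206.]
 [402. 284.]]
```

View pics/w0.png

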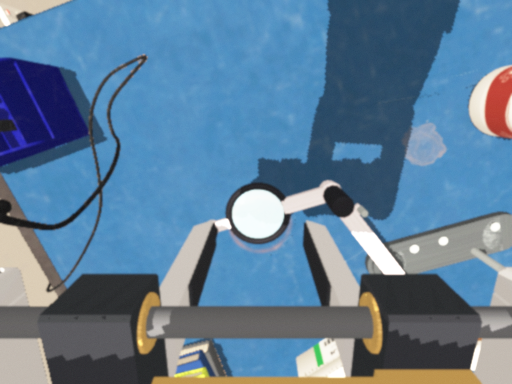

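The wrist view shows the lens ring at (258,213), the elbow grip from its base (332,190) to its top (347,207); the lens grip is hidden behind the left finger at (215,228).

```bash
python3 - <<'E'
from h import *
for uv,z in [((258,213),.073),((347,207),.125),((332,190),.075)]: print(ray('wrist',uv,z).round(3))
o=ctrl.get_obs();print(o['ee_pos'].round(4))
E
```

```text
[ 0.499 -0.187  0.073]
[ 0.507 -0.099  0.125]
[ 0.503 -0.101  0.075]
[ 0.4643 -0.1705  0.2151]
```

{"op": "jog_arm", "data": {"motion": [[-0.0185,-0.018,0,0,0,0,0.2],[-0.0185,-0.018,0,0,0,0,0.2],[-0.0185,-0.018,0,0,0,0,0.2],[0,0,0,0,0,0,0.2],[0,0,0.03,0,0,0,0.2]]}}

```text
time_s: 2.65
ee_pos: [0.4979, -0.2412, 0.1883]
eef_rot: [-3.141, 0.006, 2.769]
force: [0.2, 0.0, -0.4]
grip_width: 0.0563
grip_force: 0.0
```

```bash
python3 - <<'E'
from h import *
a=snap('wrist','w1.png')
print(ctrl.get_obs()['ee_pos'].round(4), proj('wrist',[[.496,-.242,.125]]))
E
```

```text
[ 0.4956 -0.2396  0.1813] [[257.99023766 206.75542845]]
```

View pics/w1.png

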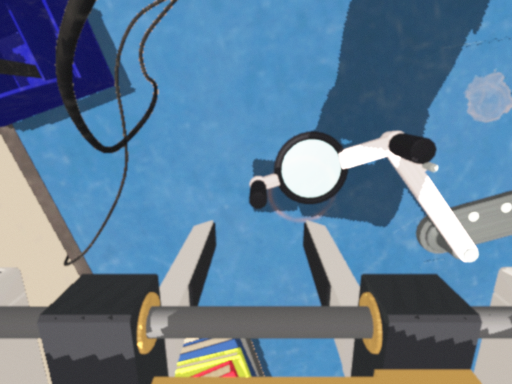

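The lens grip's top is at about (258,198), centred between the fingers.

```bash
python3 - <<'E'
from h import *
a=cv2.imread('pics/w1.png')
g=(a.max(2)<50).astype(np.uint8)[170:215,245:272]
k,l,s,c=cv2.connectedComponentsWithStats(g);print(s[1:]+[245,170,0,0,0],c[1:]+[245,170])
for uv,z in [((258,198),.125),((258,200),.125),((258.5,184),.08),((411,148),.106),((311,167),.073)]: print(ray('wrist',uv,z).round(3))
E
```

```text
[[251 182  15  26 341]] [[257.95307918 194.63929619]]
[ 0.489 -0.239  0.125]
[ 0.491 -0.24   0.125]
[ 0.489 -0.239  0.08 ]
[ 0.5   -0.105  0.106]
[ 0.493 -0.186  0.073]
```

{"op": "jog_arm", "data": {"motion": [[0.004,-0.002,0.03,0,0,0,0.2],[0,0,0.03,0,0,0,0.2],[0,0,0.027,0,0,0,0.2],[0,0,0,0,0,0,0],[0,0,0,0,0,0,-0.5]], "squeeze": 10}}

```text
time_s: 3.2
ee_pos: [0.4924, -0.2412, 0.0996]
eef_rot: [3.142, 0.0, 2.77]
force: [-0.2, 0.3, 0.3]
grip_width: 0.0438
grip_force: 0.0
```

{"op": "jog_arm", "data": {"motion": [[0,0,0,0,0,0,-1],[0,0,0,0,0,0,-1],[0,0,0,0,0,0,-1],[0,0,0,0,0,0,-1]], "squeeze": 10}}

```text
time_s: 3.6
ee_pos: [0.4925, -0.2419, 0.0991]
eef_rot: [3.141, 0.001, 2.769]
force: [0.2, 1.6, 4.7]
grip_width: 0.0157
grip_force: 10.0
```

```bash
cat >> h.py <<'E'
def arc(c,r,a0,a1,n):
    a=np.linspace(a0,a1,n+1); P=np.c_[c[0]+r*np.cos(a),c[1]+r*np.sin(a)]
    p=ctrl.get_obs(); yaw=p['eef_rot'][2]; R=np.array([[np.cos(yaw),np.sin(yaw)],[np.sin(yaw),-np.cos(yaw)]])
    P[0]=p['ee_pos'][:2]
    print((np.diff(P,axis=0)@R).round(4).tolist(), P[-1].round(3))
E
python3 -c "
from h import *
arc((.503,-.103),.14,-1.646,.27,20)"
```

```text
[[-0.0129, 0.0039], [-0.0121, 0.0057], [-0.0115, 0.0069], [-0.0108, 0.0079], [-0.01, 0.0089], [-0.0091, 0.0098], [-0.0081, 0.0107], [-0.0071, 0.0114], [-0.0059, 0.012], [-0.0048, 0.0125], [-0.0035, 0.0129], [-0.0023, 0.0132], [-0.001, 0.0134], [0.0003, 0.0134], [0.0016, 0.0133], [0.0028, 0.0131], [0.0041, 0.0128], [0.0053, 0.0123], [0.0064, 0.0118], [0.0075, 0.0111]] [ 0.638 -0.066]
```

{"op": "jog_arm", "data": {"motion": [[-0.013,0.004,0,0,0,0,-1],[-0.012,0.0057,0,0,0,0,-1],[-0.0115,0.007,0,0,0,0,-1],[-0.011,0.008,0,0,0,0,-1],[-0.01,0.009,0,0,0,0,-1]]}}

```text
time_s: 4.1
ee_pos: [0.5589, -0.2319, 0.0992]
eef_rot: [-3.141, 0.002, 2.768]
force: [-0.3, -1.5, 3.6]
grip_width: 0.0156
grip_force: 10.0
```

{"op": "jog_arm", "data": {"motion": [[-0.009,0.01,0,0,0,0,-1],[-0.008,0.0107,0,0,0,0,-1],[-0.007,0.0114,0,0,0,0,-1],[-0.006,0.012,0,0,0,0,-1],[-0.005,0.0125,0,0,0,0,-1]]}}

```text
time_s: 4.6
ee_pos: [0.6123, -0.1911, 0.0992]
eef_rot: [-3.142, 0.001, 2.769]
force: [-1.5, -0.3, 6.2]
grip_width: 0.0152
grip_force: 10.0
```

{"op": "jog_arm", "data": {"motion": [[-0.0035,0.013,0,0,0,0,-1],[-0.0023,0.013,0,0,0,0,-1],[-0.001,0.0134,0,0,0,0,-1],[0,0.0134,0,0,0,0,-1],[0.0016,0.0133,0,0,0,0,-1]]}}

```text
time_s: 5.1
ee_pos: [0.641, -0.131, 0.0992]
eef_rot: [3.141, 0.001, 2.769]
force: [-0.2, -0.8, 5.9]
grip_width: 0.0158
grip_force: 10.0
```

{"op": "jog_arm", "data": {"motion": [[0.003,0.013,0,0,0,0,-1],[0.004,0.0128,0,0,0,0,-1],[0.0053,0.0123,0,0,0,0,-1],[0.0064,0.0118,0,0,0,0,-1],[0.007,0.011,0,0,0,0,-1]]}}

```text
time_s: 5.6
ee_pos: [0.6389, -0.0648, 0.0991]
eef_rot: [3.141, 0.001, 2.769]
force: [-2.0, -0.5, 6.4]
grip_width: 0.0155
grip_force: 10.0
```

{"op": "jog_arm", "data": {"motion": [[0,0,0,0,0,0,-1],[0,0,0,0,0,0,-1],[0,0,0,0,0,0,-1]]}}

```text
time_s: 5.9
ee_pos: [0.6389, -0.0651, 0.0992]
eef_rot: [3.141, 0.001, 2.769]
force: [0.2, 0.6, 6.4]
grip_width: 0.0156
grip_force: 10.0
```

```bash
python3 - <<'E'
from h import *
a=snap('scene','s1.png');cv2.imwrite('pics/c1.png',cv2.resize(a[150:350,170:390,::-1],None,fx=3,fy=3,interpolation=cv2.INTER_CUBIC))
E
```

```text
(no output)
```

View pics/c1.png

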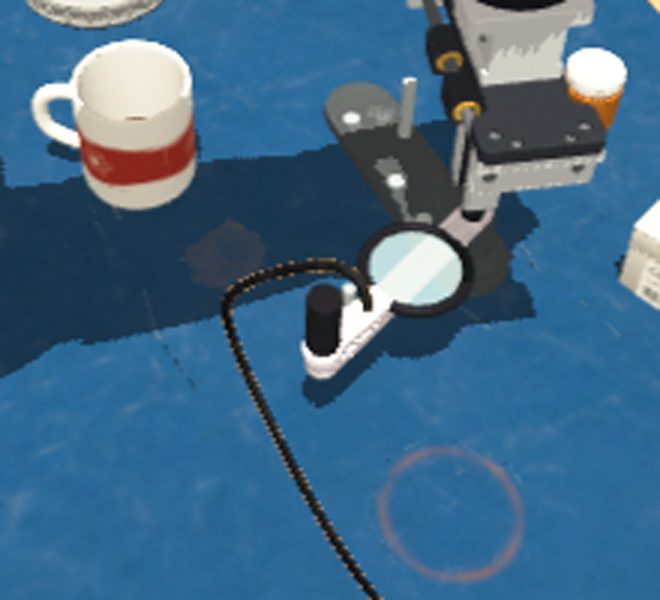

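The outer link now lies over the inner link with the lens on the bar, the elbow grip unmoved at full-frame (278,256), and the mug unmoved. I'll nudge it slightly further, release, and go to the elbow.

{"op": "jog_arm", "data": {"motion": [[0.0025,0.003,0,0,0,0,-1],[0,0,0,0,0,0,-1],[0,0,0,0,0,0,0.2],[0,0,0,0,0,0,0.2],[0,0,0,0,0,0,0.2]]}}

```text
time_s: 6.45
ee_pos: [0.637, -0.0619, 0.098]
eef_rot: [-3.141, -0.001, 2.769]
force: [0.8, 0.4, -0.4]
grip_width: 0.0367
grip_force: 0.0
```

{"op": "jog_arm", "data": {"motion": [[0,0,0,0,0,0,0.2],[0,0,-0.03,0,0,0,0.2],[0,0,-0.03,0,0,0,0.2],[0,0,-0.03,0,0,0,0.2],[0,0,0,0,0,0,0.2]]}}

```text
time_s: 6.95
ee_pos: [0.6386, -0.0623, 0.1929]
eef_rot: [3.14, 0.006, 2.769]
force: [0.5, -0.1, 0.6]
grip_width: 0.0567
grip_force: 0.0
```

{"op": "jog_arm", "data": {"motion": [[0.0275,-0.022,0,0,0,0,0.2],[0.0275,-0.022,0,0,0,0,0.2],[0.0275,-0.022,0,0,0,0,0.2],[0.0275,-0.022,0,0,0,0,0.2],[0,0,0,0,0,0,0.2]]}}

```text
time_s: 7.45
ee_pos: [0.4999, -0.1047, 0.188]
eef_rot: [-3.141, -0.001, 2.767]
force: [0.0, -0.4, 0.3]
grip_width: 0.056
grip_force: 0.0
```

{"op": "jog_arm", "data": {"motion": [[0,0,0,0,0,0,0.2],[0,0,0,0,0,0,0.2]]}}

```text
time_s: 7.65
ee_pos: [0.5032, -0.1038, 0.1882]
eef_rot: [3.142, -0.0, 2.769]
force: [-0.8, 0.3, 0.1]
grip_width: 0.056
grip_force: 0.0
```

```bash
python3 - <<'E'
from h import *
a=snap('wrist','w2.png')
print(ctrl.get_obs()['ee_pos'].round(4), proj('wrist',[[.503,-.104,.125],[.503,-.104,.08],[.637,-.062,.125]]).round())
E
```

```text
[ 0.5033 -0.1037  0.1881] [[260. 202.]
 [260. 188.]
 [353. 312.]]
```

View pics/w2.png

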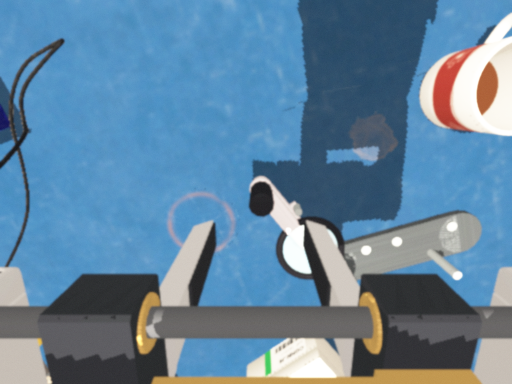

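The elbow grip's top is at about (262,203), as predicted (260,202), centred between the fingers. I'll descend and grip.

{"op": "jog_arm", "data": {"motion": [[0,0,0.03,0,0,0,0.2],[0,0,0.03,0,0,0,0.2],[0,0,0.032,0,0,0,0.2],[0,0,0,0,0,0,0.2],[0,0,0,0,0,0,-0.5]], "squeeze": 15}}

```text
time_s: 8.2
ee_pos: [0.5031, -0.1038, 0.0968]
eef_rot: [-3.142, -0.001, 2.769]
force: [0.3, 0.4, 0.0]
grip_width: 0.0512
grip_force: 0.0
```

{"op": "jog_arm", "data": {"motion": [[0,0,0,0,0,0,-1],[0,0,0,0,0,0,-1],[0,0,0,0,0,0,-1],[0,0,0,0,0,0,-1]], "squeeze": 15}}

```text
time_s: 8.6
ee_pos: [0.5032, -0.1039, 0.0972]
eef_rot: [3.141, 0.002, 2.769]
force: [0.5, 0.7, 4.0]
grip_width: 0.0218
grip_force: 15.0
```

```bash
python3 -c "
from h import *
p=ctrl.get_obs()['ee_pos'];c=np.array([.655,-.054]);d=p[:2]-c;a=np.arctan2(d[1],d[0])%(2*np.pi);print(p,np.hypot(*d),a)
arc(c,.16,a,1.53,24)"
```

```text
[ 0.50315251 -0.10389889  0.09721514] 0.1598360378115214 3.4590878806688177
[[0.0079, 0.0101], [0.0069, 0.0108], [0.006, 0.0113], [0.0051, 0.0118], [0.0041, 0.0122], [0.0032, 0.0125], [0.0021, 0.0127], [0.0011, 0.0128], [0.0001, 0.0129], [-0.0009, 0.0128], [-0.002, 0.0127], [-0.003, 0.0125], [-0.004, 0.0122], [-0.0049, 0.0119], [-0.0059, 0.0114], [-0.0068, 0.0109], [-0.0076, 0.0103], [-0.0084, 0.0097], [-0.0092, 0.009], [-0.0099, 0.0082], [-0.0105, 0.0074], [-0.0111, 0.0065], [-0.0116, 0.0056], [-0.012, 0.0047]] [0.662 0.106]
```

{"op": "jog_arm", "data": {"motion": [[0.008,0.01,0,0,0,0,-1],[0.007,0.0108,0,0,0,0,-1],[0.006,0.0113,0,0,0,0,-1],[0.005,0.0118,0,0,0,0,-1],[0.004,0.0122,0,0,0,0,-1]]}}

```text
time_s: 9.1
ee_pos: [0.4949, -0.0397, 0.0971]
eef_rot: [-3.141, 0.001, 2.769]
force: [-0.5, -2.6, 8.2]
grip_width: 0.0213
grip_force: 15.0
```

{"op": "jog_arm", "data": {"motion": [[0.0032,0.0125,0,0,0,0,-1],[0.002,0.0127,0,0,0,0,-1],[0.001,0.0128,0,0,0,0,-1],[0,0.0129,0,0,0,0,-1],[-0.001,0.0128,0,0,0,0,-1]]}}

```text
time_s: 9.6
ee_pos: [0.5126, 0.022, 0.0971]
eef_rot: [-3.141, -0.001, 2.769]
force: [-7.2, 0.7, 11.6]
grip_width: 0.0214
grip_force: 15.0
```

{"op": "jog_arm", "data": {"motion": [[-0.002,0.0127,0,0,0,0,-1],[-0.003,0.0125,0,0,0,0,-1],[-0.004,0.0122,0,0,0,0,-1],[-0.005,0.012,0,0,0,0,-1],[-0.006,0.0114,0,0,0,0,-1]]}}

```text
time_s: 10.1
ee_pos: [0.5534, 0.072, 0.0971]
eef_rot: [3.141, -0.002, 2.77]
force: [-8.5, 5.2, 11.4]
grip_width: 0.0215
grip_force: 15.0
```

{"op": "jog_arm", "data": {"motion": [[-0.005,0.012,0,0,0,0,-1],[-0.0076,0.0103,0,0,0,0,-1],[-0.0084,0.0097,0,0,0,0,-1],[-0.009,0.009,0,0,0,0,-1],[-0.01,0.008,0,0,0,0,-1]]}}

```text
time_s: 10.6
ee_pos: [0.6094, 0.1019, 0.0972]
eef_rot: [-3.142, 0.0, 2.769]
force: [-1.9, -1.6, 6.7]
grip_width: 0.0213
grip_force: 15.0
```

{"op": "jog_arm", "data": {"motion": [[-0.0105,0.0074,0,0,0,0,-1],[-0.011,0.0065,0,0,0,0,-1],[-0.0116,0.0056,0,0,0,0,-1],[0,0,0,0,0,0,-1]]}}

```text
time_s: 11.0
ee_pos: [0.6482, 0.1082, 0.0972]
eef_rot: [3.14, 0.001, 2.769]
force: [1.2, 0.7, 5.8]
grip_width: 0.0216
grip_force: 15.0
```

{"op": "jog_arm", "data": {"motion": [[-0.0075,0.003,0,0,0,0,-1],[-0.005,0.0015,0,0,0,0,-1],[0,0,0,0,0,0,-1]]}}

```text
time_s: 11.3
ee_pos: [0.6609, 0.1082, 0.0973]
eef_rot: [3.14, 0.001, 2.769]
force: [2.2, 2.9, 4.6]
grip_width: 0.0217
grip_force: 15.0
```

```bash
python3 - <<'E'
from h import *
a=snap('scene','s2.png');cv2.imwrite('pics/c2.png',cv2.resize(a[130:270,170:390,::-1],None,fx=3.5,fy=3.5,interpolation=cv2.INTER_CUBIC))
E
```

```text
(no output)
```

View pics/c2.png

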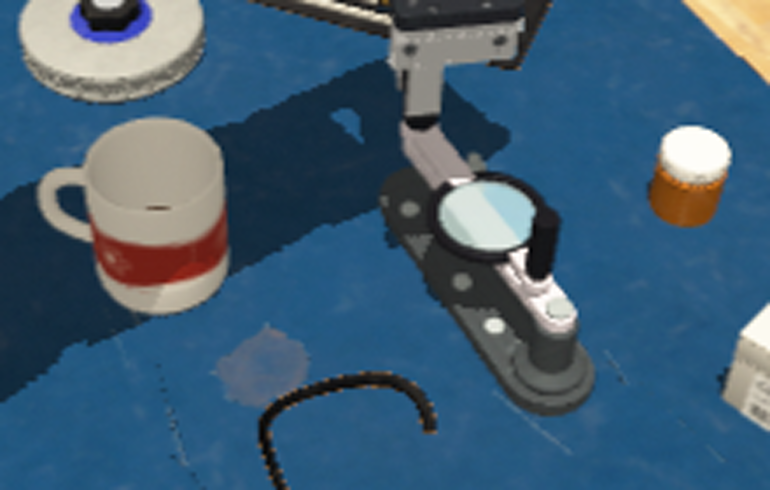

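The folded pair lies almost over the bar, the outer link is still folded and the mug is untouched. I'll push a little further, until the stop is felt.

{"op": "jog_arm", "data": {"motion": [[-0.004,0.0012,0,0,0,0,-1],[0,0,0,0,0,0,-1]]}}

```text
time_s: 11.55
ee_pos: [0.6648, 0.108, 0.0972]
eef_rot: [3.14, 0.001, 2.769]
force: [0.8, 5.1, 5.5]
grip_width: 0.0215
grip_force: 15.0
```

{"op": "jog_arm", "data": {"motion": [[-0.004,0.0012,0,0,0,0,-1],[0,0,0,0,0,0,-1]]}}

```text
time_s: 11.75
ee_pos: [0.6674, 0.1074, 0.097]
eef_rot: [-3.141, -0.004, 2.769]
force: [-11.8, 2.0, 11.7]
grip_width: 0.0216
grip_force: 15.0
```

Stop reached (−11.8 N along x). Releasing and lifting clear.

{"op": "jog_arm", "data": {"motion": [[0.001,0,0,0,0,0,-1],[0,0,0,0,0,0,0.2],[0,0,0,0,0,0,0.2],[0,0,0,0,0,0,0.2],[0,0,0,0,0,0,0.2]]}}

```text
time_s: 12.25
ee_pos: [0.6678, 0.1064, 0.0962]
eef_rot: [-3.141, -0.0, 2.769]
force: [-0.1, -0.4, -0.2]
grip_width: 0.05
grip_force: 0.0
```

{"op": "jog_arm", "data": {"motion": [[0,0,-0.03,0,0,0,0.2],[0,0,-0.04,0,0,0,0.2],[0,0,-0.04,0,0,0,0.2],[0,0,-0.03,0,0,0,0.2],[0,0,0,0,0,0,0.2]]}}

```text
time_s: 12.75
ee_pos: [0.6692, 0.1064, 0.2415]
eef_rot: [3.138, 0.007, 2.769]
force: [-0.1, 0.6, -0.5]
grip_width: 0.0567
grip_force: 0.0
```

```bash
python3 - <<'E'
from h import *
a=snap('scene','s3.png');cv2.imwrite('pics/c3.png',cv2.resize(a[130:270,170:390,::-1],None,fx=3.5,fy=3.5,interpolation=cv2.INTER_CUBIC))
E
```

```text
(no output)
```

View pics/c3.png

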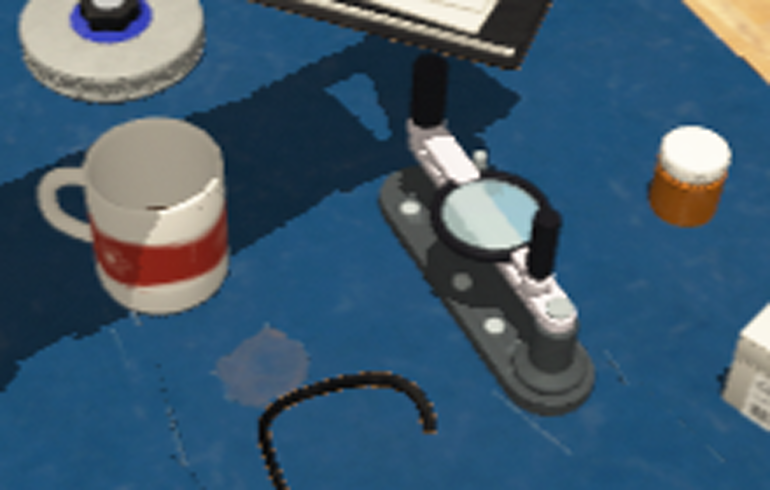

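The inner link lies against the stop with the outer link folded along it. The mug hasn't moved and the gripper is clear.

```bash
python3 -c "
from station import ctrl
print(ctrl.hand_in())"
```

```text
the job is handed in; nothing more can be done
None
```

I folded the outer link over the inner link while it was still swung out, then swung the pair home against the stop; the mug stayed put, the gripper is clear, and the job is handed in at about 13 s (no verdict was returned).

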